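# Clear the seam plate and hold a strip tucked under its lapped leaf

### The arm

A 7-joint arm with a two-finger parallel gripper is mounted at the origin on a cart in front of the work surface, level with it; the furniture and walls round the work are solid. World frame = base frame: x ahead of the robot, y to its left, z up, the work surface at z = 0. Lengths are in m, angles in rad, forces in N, time in s.
With the tool pointing down it reaches from about 0.425 to 0.875 m from the base axis. Payload 4.7 kg.
Tool frame: the origin (TCP) lies at the very end of the fingers, on their centre line; the grasp point (between the pads) lies 19 mm behind it (grip_point_offset is the distance from the TCP to the grasp point, in m); x points along the fingers, z is the direction in which the jaws open and shut, and the axes are right-handed (so a half turn about x gives the same grasp; the last joint's range is limited). The gripper opens to 87 mm and grips with 3 to 60 N. Pads are 19 mm wide; open, the fingers measure 117 mm over their backs; the gripper's body (75 mm by 190 mm) begins 51 mm behind the grasp point.
Start: joints at [-1.143, 0.321, -0.07, 1.45, 0.023, 1.371, -0.057], TCP at [0.261, 0.595, 0.223] pointing down, gripper open.
Joint ranges: [-2.86, 2.86], [-0.3, 2.09], [-1.38, 1.24], [0.06, 2.45], [-1.56, 4.7], [0.09, 2.05], [-2.69, 2.69]. Speed limits (rad/s): [2.57, 2.57, 3.14, 3.14, 3.14, 3.14, 3.14].

### API

Orientations are given as a rotation vector (axis times angle).
In Python, from bench import get_state, get_image, calibration, close_job, grip_point_offset gives the robot as it stands.
- The arm moves only by the tool play_rows, never from a script. Its argument "targets" is a list of rows, each an object with "claw": the closure, from 0 (fully open) to 1 (shut); "linear": the shift along the tool's x, y, z as a fraction of full scale, a list of three; "rotation": the turn, a rotation vector about the tool's x, y, z as a fraction of full scale, a list of three. In form: [{"claw": claw, "linear": [x, y, z], "rotation": [wx, wy, wz]}, ...]. A call has 1 to 10 rows; each row shifts and turns the pose as measured when the row begins, along the tool's axes as they then stand; what a row does not reach is not made up. Full scale, the value 1, is 2.5 cm for a shift and 90 degrees for a turn. A row lasts 1/12 s, in which the tool goes at most 41.7 mm and 7.16 degrees, less where a joint would pass 70% of its speed; a pose out of reach is approached as far as the arm can. A call with a number of a shift or a turn outside -1 to 1 is refused whole. A call with a gripper value outside its range is refused whole. The fingers move at their own pace and stop on an object; "newtons" is the grip in N (left out, the last holds). Time passes only in rows, so rows that do not move let the fingers close. It gives the time, the measured TCP pose, the force and the opening at its end, in the units of the state.
- get_state(): the state, without advancing time (a new reading comes with each control period).
- get_image(name): name is "side" or "top"; returns the picture (480x640x3 uint8, blue, green, red); there is no depth.
- calibration(name): a dict with "fx", "fy", "cx", "cy" (pixels), "rvec" (rotation vector, rad) and "tvec" (3), from world to camera coordinates, as OpenCV has them. Camera axes: x right, y down, z forward; pixel columns grow to the right and rows downward; lengths in m; the calibration is good to about 2 mm. A picture is of the moment at which its call begins. calibration takes no time and is no camera call.
- close_job(): hands the job in, once; it reports no verdict.
The state is a dict: "time": time; "joint_positions": joint angles; "qd": joint speeds; "joint_torque": joint torques, N m; "position": TCP position; "tool_rot": TCP orientation; "ft_force": force on the tool from outside, world axes, zero at the start; "torque": the same for the moment, N m; "grip_width": opening from 0.0 (shut) to 1.0 (fully open).
Only numpy, scipy, OpenCV 4.12 (cv2) and the standard library are available. Lean on these libraries where they do the work, as an engineer would, in place of code of your own. Each camera call takes 0.05 s, during which the arm holds its last target. There are 200 camera calls.

### The job

Get the strip ready for tacking: first grip the timber block and, with it, sweep the three loose metal chips off the seam plate onto the bench (none over the bench edge), then stand the block back on the bench on its long narrow side. Next take the seam strip by its upright rib, lay it on the plate and slide its thin edge squarely under the hinged leaf, about 30 mm past the leaf's lip and with the whole edge under the leaf, without lifting the leaf. Finish still gripping the strip there and pressing it flat on the plate with about 10 N; do not let go, keep the fingers off the chips, and leave the hexagon nuts, the tub and the spray can where they are.

Things in the scene. Friction and masses are not known exactly. Their poses are not given: they have to be found in the camera images.
- seam_plate: bare steel plate fixed to the bench, 215 (x) x 200 (y) x 16 mm. Origin at bench level, x level towards the hinge at the back, z up: top at z = 16 mm, near edge x = -100, far edge 115, sides y = +-100. Flat open lane x = -100 to 0; the leaf covers x = 0 to 88. Two rest pads 9 mm high under the leaf's sides (x 13 to 35, |y| 83 to 95) leave an opening 166 mm wide
- leaf (a joint): aluminium sheet leaf 3 mm thick, 88 long, 182 wide, 0.12 kg, hinged along the back of the plate (plate x = 88, 31 mm above the bench). 0: level, underside 9 mm above the plate top; grows (rad) as its front lip rises; swings freely, falls back by its weight. Its front 10 mm flare up to about 12 mm clear of the plate; no part is over 22 mm above the plate top
- leaf_lip_l (a point): left (+y) end of the leaf's front lip, at plate x = 0, y = +91 mm, 31 mm above the bench
- leaf_lip_r (a point): right (-y) end of the leaf's front lip, at plate x = 0, y = -91 mm, 31 mm above the bench
- seam_strip: loose aluminium strip, 0.12 to 0.24 kg: flat flange 5 mm thick, 120 mm wide (y), with an upright rib 10 mm thick and 42 mm high along its whole rear edge (grip it across, along own x). Origin on the underside beneath the rib's middle; x along the flange to its thin front edge 80 mm away (last 8 mm are 3 mm thick), z up. Starts flat on the bench, thin edge roughly away from the robot
- edge_l (a point): left (+y) corner of the strip's thin front edge: strip x = 80, y = +60, z = 1.5 mm
- edge_r (a point): right (-y) corner of the strip's thin front edge: strip x = 80, y = -60, z = 1.5 mm
- timber_block: loose sawn timber block, about 0.16 kg, standing on edge on the bench: 62 mm tall, 90 long, 38 thick (grip across the 38). Own y: the long axis, level; own z: level, across the thickness; own x: vertical. Origin in the middle of one 90 x 62 face, 31 mm above the surface it stands on; the block's centre is 19 mm from there along own +z
- chip_0: loose dark steel chip about 17 x 15 x 8 mm, 12 g, lying in the open lane of the plate; origin within 5 mm of its centre
- chip_1: loose dark steel chip about 20 x 17 x 9 mm, 12 g, likewise
- chip_2: loose dark steel chip about 19 x 13 x 8 mm, 12 g, likewise
- case_lid_top (a point): obstacle: top of the raised lid of the small-parts case that stands to the right of the plate, fixed. The case covers x = 0.54 to 0.75, y = -0.055 to 0.081 m and is 42 mm high; its open lid slopes from 42 mm high at y = 0.08 up to 129 mm at y = -0.025. Carry things round or over it
- nut_a: bystander: large plain hexagon nut, 36 mm across flats, 18 mm high, loose; origin under its centre
- nut_b: bystander: smaller plain hexagon nut, 30 mm across flats, 15 mm high, loose; origin under its centre
- paste_tub: bystander: round tub 60 mm across, 42 mm high, loose; origin under its centre
- spatter_spray: bystander: spray can 53 mm across, 194 mm high, loose; origin under its centre

How it is judged:
By the outcome, as a careful person would: the job done as asked, in the order asked, and still so for the second after the job is handed in, while the arm keeps its last pose, push and grip.
It also fails if it takes over 72 s, if anything falls off the work surface, if the arm or the gripper's body presses on something with over 40 N, if the wrist force passes 120 N, or if a joint passes its speed limit or range.

## Working session

There is one attempt and no reset: what is moved stays moved. The work goes in short steps, Python scripts to look and compute and a tool call to move; the robot and the scene stay as the last step left them, time stands still between calls to the robot, and variables do not carry over. Pictures are saved under pics/ and viewed, about 8 in all and at most 12, crops included, and the job is handed in when it is done.

Besides the shell and the picture viewer there is one more tool, called by a JSON object that holds its "api" and its "payload", one argument or row to a line. play_rows: Moves the arm, as the interface text tells. Shift numbers are shares of 2.5 cm and turn numbers shares of 90 degrees, none past 1 either way. Its arguments: {"type":"object","properties":{"targets":{"type":"array"},"newtons":{"type":"number"}},"required":["targets"]}

```bash
ls; mkdir -p pics; cat > h.py <<'E'
import numpy as np, cv2
from bench import get_state, get_image, calibration, close_job, grip_point_offset
def ray(cam,uv):
    c=calibration(cam); R=cv2.Rodrigues(np.array(c["rvec"],float))[0]; t=np.array(c["tvec"],float).ravel()
    d=R.T@np.array([(uv[0]-c["cx"])/c["fx"],(uv[1]-c["cy"])/c["fy"],1.]); return -R.T@t,d
def onz(cam,uv,z):
    o,d=ray(cam,uv); return o+d*(z-o[2])/d[2]
def proj(cam,P):
    c=calibration(cam); K=np.array([[c["fx"],0,c["cx"]],[0,c["fy"],c["cy"]],[0,0,1.]])
    return cv2.projectPoints(np.array(P,float).reshape(-1,1,3),np.array(c["rvec"],float),np.array(c["tvec"],float),K,None)[0].reshape(-1,2)
def snap(cam,name):
    im=get_image(cam); cv2.imwrite(f"pics/{name}.png",im); return im
E
python3 - <<'E'
from h import *
for c in("top","side"):
    snap(c,c+"0"); print(c,ray(c,(320,240)))
s=get_state(); print(s); print(grip_point_offset)
E
```

```text
pics
top (array([0.47178336, 0.07551689, 1.49877904]), array([ 0.09042193, -0.01915755, -0.99572929]))
side (array([0.4030523 , 0.86872661, 0.58145987]), array([ 0.17535861, -0.85801196, -0.48278434]))
{'time': 0.1, 'joint_positions': array([-1.14288504,  0.32171912, -0.07007428,  1.45154713,  0.02259436,
        1.37077425, -0.05688233]), 'qd': array([ 0.00070948, -0.00186506, -0.00162096, -0.00144344,  0.00039747,
       -0.00025834,  0.00244393]), 'joint_torque': array([ 1.87706896e-04, -4.92572808e+01, -4.05569477e-01, -3.13401675e+01,
       -6.42823800e-02,  3.94723972e-02,  5.46696845e-05]), 'position': array([0.26121991, 0.59467314, 0.22159306]), 'tool_rot': array([-0.90022112,  1.37837228,  0.89860545]), 'ft_force': array([-0.51786696,  0.09775313, -0.3005456 ]), 'torque': array([-0.02898728, -0.0347772 , -0.04915738]), 'grip_width': 0.9975894229900751}
0.0187
```

View pics/top0.png

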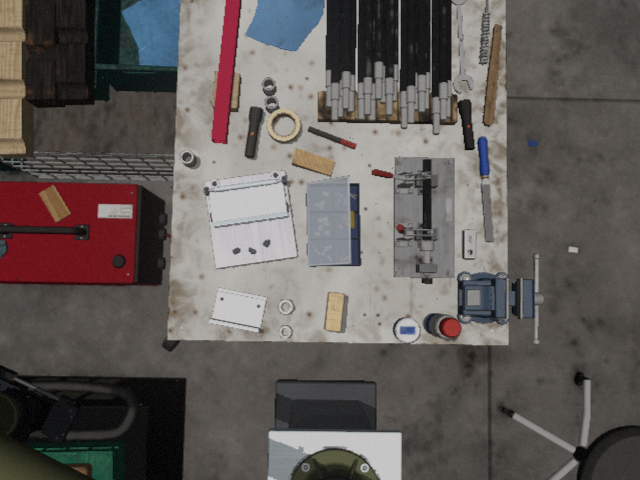

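View pics/side0.png

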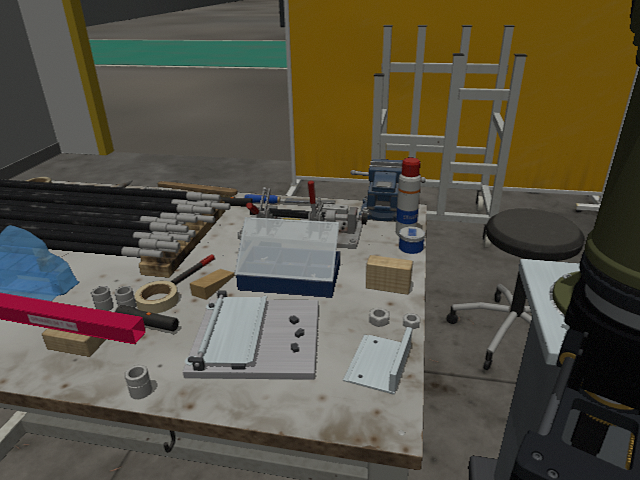

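Top view: robot at the bottom, +x up. The plate is at about (250,222) with its leaf on the far half and three chips at (236,251), (251,251) and (266,243). The strip is at (238,308), the block at (335,312), and the nuts at (286,306) and (286,330). I'll enlarge it to get corners.

```bash
python3 - <<'E'
import cv2,numpy as np
t=cv2.imread("pics/top0.png");s=cv2.imread("pics/side0.png")
a=cv2.resize(t[165:345,195:355],None,fx=5*.66,fy=5*.66,interpolation=cv2.INTER_CUBIC)
b=cv2.resize(s[250:400,180:430],None,fx=3.2,fy=3.2,interpolation=cv2.INTER_CUBIC)
def grid(a,f,x0,y0,st):
    for x in range(-(-x0//st)*st,x0+int(a.shape[1]/f),st):
        cv2.line(a,(int((x-x0)*f),0),(int((x-x0)*f),6),(0,0,255),1);cv2.putText(a,str(x),(int((x-x0)*f),16),0,.35,(0,0,255),1)
    for y in range(-(-y0//st)*st,y0+int(a.shape[0]/f),st):
        cv2.line(a,(0,int((y-y0)*f)),(6,int((y-y0)*f)),(0,0,255),1);cv2.putText(a,str(y),(8,int((y-y0)*f)+4),0,.35,(0,0,255),1)
grid(a,3.3,195,165,20);grid(b,3.2,180,250,20)
cv2.imwrite("pics/c1.png",a);cv2.imwrite("pics/c2.png",b)
from h import *
# block top face by colour (wood) in top view
hsv=cv2.cvtColor(t,cv2.COLOR_BGR2HSV)
m=np.zeros(t.shape[:2],np.uint8);m[280:345,320:355]=cv2.inRange(hsv[280:345,320:355],(8,60,60),(28,255,255))
for nm,mm in (("wood",m),):
    cs=cv2.findContours(mm,cv2.RETR_EXTERNAL,cv2.CHAIN_APPROX_NONE)[0];c=max(cs,key=cv2.contourArea);r=cv2.minAreaRect(c);print(nm,r)
    bx=cv2.boxPoints(r);P=np.array([onz("top",p,.062)[:2] for p in bx]);print(P.round(4),np.linalg.norm(P[0]-P[1]),np.linalg.norm(P[1]-P[2]),P.mean(0))
m=np.zeros(t.shape[:2],np.uint8);m[230:265,215:292]=cv2.inRange(hsv[230:265,215:292],(0,0,0),(180,255,110))
for c in cv2.findContours(m,cv2.RETR_EXTERNAL,cv2.CHAIN_APPROX_NONE)[0]:
    if cv2.contourArea(c)>8:
        q=np.array(cv2.minAreaRect(c)[0]);print("chip",q,onz("top",q,.02).round(4),cv2.contourArea(c))
for nm,uv,z in(("TL",(0,0),0),):pass
print("lens px/m",proj("top",[[.5,.1,0],[.6,.1,0],[.5,.2,0]]))
E
```

```text
wood ((334.1097412109375, 311.5121765136719), (16.454299926757812, 38.09888458251953), 6.34019136428833)
[[ 0.3931  0.0353]
 [ 0.4812  0.0269]
 [ 0.4776 -0.0115]
 [ 0.3895 -0.0029]] 0.08846512405921174 0.03855268952807235 [0.43533513 0.01197723]
chip [251.50003052 251.00001526] [0.5762 0.2122 0.02  ] 18.0
chip [236.07688904 250.61534119] [0.5764 0.2494 0.02  ] 22.0
chip [266.75       242.75001526] [0.5969 0.1759 0.02  ] 23.5
lens px/m [[297.41072074 283.55733078]
 [298.24999415 242.77874156]
 [256.40720852 282.82465369]]
```

View pics/c1.png

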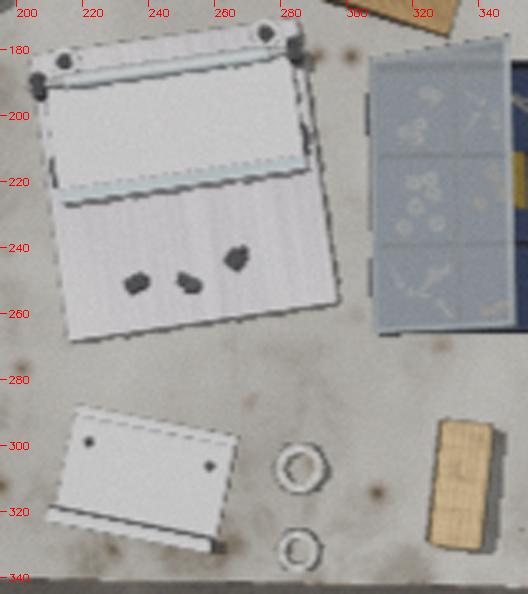

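View pics/c2.png

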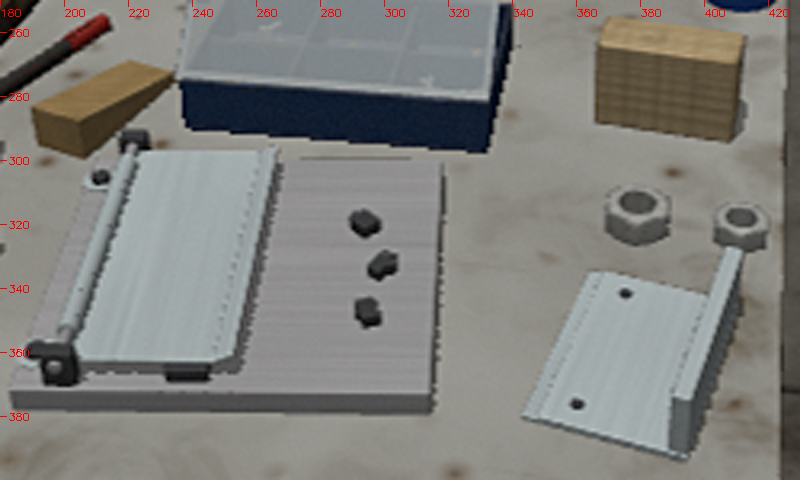

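Crops: the plate's near corners are at (71,341) and (338,303) in the crop, and the lip ends at (65,204) and (309,168). The strip's thin edge runs (79,407) to (237,436) and its rib's rear top (49,520) to (211,551). The block's narrow 90x38 face is up, and everything is as described.

```bash
cat >> h.py <<'E'
from scipy.spatial.transform import Rotation as Ro
def goto(p,jaw,s=None):
    """print tool-frame shift (units 25mm) and turn (units 90deg) to reach TCP p, tool down, jaw axis at angle jaw(deg, world, mod 180)"""
    s=s or get_state(); R=Ro.from_rotvec(s["tool_rot"]).as_matrix(); p0=np.array(s["position"]); best=None
    for k in(0,180):
        a=np.radians(jaw+k); z=np.array([np.cos(a),np.sin(a),0]); x=np.array([0,0,-1.]); T=np.c_[x,np.cross(z,x),z]
        rv=Ro.from_matrix(R.T@T).as_rotvec()
        if best is None or np.linalg.norm(rv)<np.linalg.norm(best): best=rv
    d=np.array(p)-p0
    print("t",round(s["time"],2),"pos",p0.round(4),"jaw",np.degrees(np.arctan2(R[1,2],R[0,2])).round(2),"tilt x",R[:,0].round(3),"y",R[:,1].round(2),"F",np.round(s["ft_force"],1),"w",round(s["grip_width"],3))
    print(" world d mm",(d*1e3).round(1)," lin units",(R.T@d/.025).round(3)," turn deg",np.degrees(best).round(2)," turn units",(best/(np.pi/2)).round(4))
E
python3 - <<'E'
from h import *
def T(p): return ((p[0]+.5)/3.3-.5+195,(p[1]+.5)/3.3-.5+165)
def S(p): return ((p[0]+.5)/3.2-.5+180,(p[1]+.5)/3.2-.5+250)
top=dict(nl=((71,341),.016),nr=((338,303),.016),fl=((33,55),.016),fr=((297,22),.016),lipl=((65,204),.031),lipr=((309,168),.031),
 el=((79,407),.003),er=((237,436),.003),ribL=((49,520),.042),ribR=((211,551),.042),ribfL=((57,507),.042),ribfR=((218,539),.042),na=((302,468),.018),nb=((299,551),.015))
side=dict(nl=((434,396),.016),nr=((442,163),.016),fl=((12,391),.016),lipl=((236,360),.031),lipr=((277,150),.031),el=((524,416),.003),er=((600,273),.003),
 ribL=((690,392),.042),ribR=((743,250),.042),ribfL=((672,390),.042),ribbotL=((685,459),0))
W={}
for n,(p,z) in top.items(): W[n]=onz("top",T(p),z); print(n,W[n].round(4), onz("side",S(side[n][0]),z).round(4) if n in side else "")
ang=lambda a,b:np.degrees(np.arctan2(*(b-a)[[1,0]]))
print("plate yaw from near edge",ang(W["nr"],W["nl"])-90,"lip",ang(W["lipr"],W["lipl"])-90,"side L",ang(W["nl"],W["fl"]),"side R",ang(W["nr"],W["fr"]))
print("strip yaw edge",ang(W["er"],W["el"])-90,"rib",ang(W["ribR"],W["ribL"])-90,"ribf",ang(W["ribfR"],W["ribfL"])-90)
L=lambda a,b:np.linalg.norm(W[a]-W[b]).round(4)
print("len near",L("nl","nr"),"lip",L("lipl","lipr"),"edge",L("el","er"),"rib",L("ribL","ribR"),"side",L("nl","fl"),L("nr","fr"))
goto([.46,.3,.2],84.5); goto([.4353,.012,.12],84.5)
E
```

```text
nl [0.5337 0.2966 0.016 ] [0.531  0.2992 0.016 ]
nr [0.5652 0.1019 0.016 ] [0.5657 0.1051 0.016 ]
fl [0.745  0.3314 0.016 ] [0.7417 0.3337 0.016 ]
fr [0.774  0.1367 0.016 ] 
lipl [0.6328 0.3019 0.031 ] [0.6306 0.3075 0.031 ]
lipr [0.6628 0.1249 0.031 ] [0.6621 0.1295 0.031 ]
el [0.4858 0.2911 0.003 ] [0.4865 0.2917 0.003 ]
er [0.4665 0.1745 0.003 ] [0.461  0.1752 0.003 ]
ribL [0.4047 0.3043 0.042 ] [0.4054 0.3011 0.042 ]
ribR [0.3846 0.1884 0.042 ] [0.3839 0.1898 0.042 ]
ribfL [0.414  0.2989 0.042 ] [0.4139 0.3013 0.042 ]
ribfR [0.3932 0.1836 0.042 ] 
na [0.4442 0.1256 0.018 ] 
nb [0.384  0.1265 0.015 ] 
plate yaw from near edge 9.196042256987226 lip 9.62087082624123 side L 9.357200972934722 side R 9.46360003577192
strip yaw edge -9.367112172635046 rib -9.812317596175205 ribf -10.215263273140252
len near 0.1972 lip 0.1796 edge 0.1182 rib 0.1177 side 0.2141 0.2116
t 0.1 pos [0.2612 0.5947 0.2216] jaw 66.29 tilt x [-0.001 -0.002 -1.   ] y [-0.92  0.4  -0.  ] F [-0.5  0.1 -0.3] w 0.998
 world d mm [ 198.8 -294.7  -21.6]  lin units [  0.877 -12.019  -7.594]  turn deg [-1.821e+01 -1.000e-01 -1.000e-02]  turn units [-2.023e-01 -1.100e-03 -1.000e-04]
t 0.1 pos [0.2612 0.5947 0.2216] jaw 66.29 tilt x [-0.001 -0.002 -1.   ] y [-0.92  0.4  -0.  ] F [-0.5  0.1 -0.3] w 0.998
 world d mm [ 174.1 -582.7 -101.6]  lin units [  4.096 -15.746 -18.534]  turn deg [-1.821e+01 -1.000e-01 -1.000e-02]  turn units [-2.023e-01 -1.100e-03 -1.000e-04]
```

{"api": "play_rows", "payload": {
  "targets": [
    {"claw":0,"linear":[0.1,-0.95,-0.6],"rotation":[-0.067,0,0]},
    {"claw":0,"linear":[0.1,-0.95,-0.6],"rotation":[-0.067,0,0]},
    {"claw":0,"linear":[0.1,-0.95,-0.6],"rotation":[-0.067,0,0]},
    {"claw":0,"linear":[0.1,-0.95,-0.9],"rotation":[0,0,0]},
    {"claw":0,"linear":[0.1,-0.95,-0.9],"rotation":[0,0,0]},
    {"claw":0,"linear":[0.1,-0.95,-0.9],"rotation":[0,0,0]},
    {"claw":0,"linear":[0.1,-0.95,-0.9],"rotation":[0,0,0]},
    {"claw":0,"linear":[0.1,-0.9,-0.9],"rotation":[0,0,0]},
    {"claw":0,"linear":[0.1,-0.5,-0.9],"rotation":[0,0,0]},
    {"claw":0,"linear":[0,0,-0.9],"rotation":[0,0,0]}
  ]
}}

```text
time: 0.93
position: [0.4333, 0.3577, 0.1907]
tool_rot: [-1.159, 1.252, 1.163]
ft_force: [0.1, 0.2, 0.8]
grip_width: 1.002
```

```bash
python3 -c "
from h import *
goto([.4353,.012,.12],84.5)"
```

```text
t 0.93 pos [0.4333 0.3577 0.1907] jaw 86.11 tilt x [-0.009 -0.006 -1.   ] y [-1.    0.07  0.01] F [0.1 0.2 0.8] w 1.002
 world d mm [   2.  -345.7  -70.7]  lin units [  2.908  -1.045 -13.772]  turn deg [ 1.61 -0.38 -0.5 ]  turn units [ 0.0179 -0.0042 -0.0055]
```

{"api": "play_rows", "payload": {
  "targets": [
    {"claw":0,"linear":[0.2,-0.1,-1],"rotation":[0.018,-0.004,-0.005]},
    {"claw":0,"linear":[0.2,-0.1,-1],"rotation":[0,0,0]},
    {"claw":0,"linear":[0.2,-0.1,-1],"rotation":[0,0,0]},
    {"claw":0,"linear":[0.2,-0.1,-1],"rotation":[0,0,0]},
    {"claw":0,"linear":[0.2,-0.1,-1],"rotation":[0,0,0]},
    {"claw":0,"linear":[0.2,-0.1,-1],"rotation":[0,0,0]},
    {"claw":0,"linear":[0.2,-0.1,-1],"rotation":[0,0,0]},
    {"claw":0,"linear":[0.2,-0.1,-1],"rotation":[0,0,0]},
    {"claw":0,"linear":[0.2,-0.1,-1],"rotation":[0,0,0]},
    {"claw":0,"linear":[0.2,-0.1,-1],"rotation":[0,0,0]}
  ]
}}

```text
time: 1.77
position: [0.4315, 0.0919, 0.1356]
tool_rot: [-1.134, 1.26, 1.138]
ft_force: [-0.1, 1.3, -0.3]
grip_width: 0.999
```

{"api": "play_rows", "payload": {
  "targets": [
    {"claw":0,"linear":[0.2,0,-1],"rotation":[0,0,0]},
    {"claw":0,"linear":[0.2,0,-1],"rotation":[0,0,0]},
    {"claw":0,"linear":[0.1,0,-0.5],"rotation":[0,0,0]},
    {"claw":0,"linear":[0,0,0],"rotation":[0,0,0]}
  ]
}}

```text
time: 2.1
position: [0.4222, 0.0208, 0.1206]
tool_rot: [-1.128, 1.267, 1.134]
ft_force: [0.8, 0.8, -0.3]
grip_width: 0.998
```

```bash
python3 -c "
from h import *
goto([.4353,.012,.028],84.5)"
```

```text
t 2.1 pos [0.4222 0.0208 0.1206] jaw 83.82 tilt x [-0.008 -0.003 -1.   ] y [-0.99  0.11  0.01] F [ 0.8  0.8 -0.3] w 0.998
 world d mm [ 13.1  -8.8 -92.6]  lin units [ 3.702 -0.588 -0.28 ]  turn deg [-0.68 -0.24 -0.46]  turn units [-0.0075 -0.0027 -0.0051]
```

{"api": "play_rows", "payload": {
  "targets": [
    {"claw":0,"linear":[0.1,-0.5,-0.25],"rotation":[-0.0075,-0.003,-0.005]},
    {"claw":0,"linear":[0.7,-0.1,-0.03],"rotation":[0,0,0]},
    {"claw":0,"linear":[0.8,0,0],"rotation":[0,0,0]},
    {"claw":0,"linear":[0.8,0,0],"rotation":[0,0,0]},
    {"claw":0,"linear":[0.7,0,0],"rotation":[0,0,0]},
    {"claw":0,"linear":[0,0,0],"rotation":[0,0,0]}
  ]
}}

```text
time: 2.6
position: [0.439, 0.0166, 0.0418]
tool_rot: [-1.138, 1.246, 1.138]
ft_force: [-0.3, 0.0, 0.3]
grip_width: 0.999
```

```bash
python3 -c "
from h import *
goto([.4353,.012,.028],84.5)"
```

```text
t 2.6 pos [0.439  0.0166 0.0418] jaw 84.57 tilt x [ 0.005  0.005 -1.   ] y [-1.    0.09 -0.  ] F [-0.3  0.   0.3] w 0.999
 world d mm [ -3.7  -4.6 -13.8]  lin units [ 0.552  0.132 -0.2  ]  turn deg [0.06 0.29 0.25]  turn units [0.0007 0.0032 0.0028]
```

{"api": "play_rows", "payload": {
  "targets": [
    {"claw":0,"linear":[0.58,0.15,-0.2],"rotation":[0,0.003,0.003]},
    {"claw":0,"linear":[0,0,0],"rotation":[0,0,0]},
    {"claw":1,"linear":[0,0,0],"rotation":[0,0,0]},
    {"claw":1,"linear":[0,0,0],"rotation":[0,0,0]},
    {"claw":1,"linear":[0,0,0],"rotation":[0,0,0]},
    {"claw":1,"linear":[0,0,0],"rotation":[0,0,0]},
    {"claw":1,"linear":[0,0,0],"rotation":[0,0,0]},
    {"claw":1,"linear":[0,0,0],"rotation":[0,0,0]}
  ],
  "newtons": 35
}}

```text
time: 3.27
position: [0.4389, 0.0168, 0.0323]
tool_rot: [-1.143, 1.244, 1.14]
ft_force: [0.1, 0.1, 0.6]
grip_width: 0.63
```

```bash
python3 -c "
from h import *
goto([.4353,.012,.1],84.5)
O=np.array([.647,.2155]);a=np.radians(9.4);ex=np.array([np.cos(a),np.sin(a)]);ey=np.array([-np.sin(a),np.cos(a)])
for c in([.5762,.2122],[.5764,.2494],[.5969,.1759]): d=np.array(c)-O; print(d@ex,d@ey)
for q in((-.058,-.07),(-.058,.1)): print(O+q[0]*ex+q[1]*ey)
"
```

```text
t 3.27 pos [0.4389 0.0168 0.0323] jaw 84.82 tilt x [ 0.006  0.003 -1.   ] y [-1.    0.09 -0.01] F [0.1 0.1 0.6] w 0.63
 world d mm [-3.6 -4.8 67.7]  lin units [-2.708  0.112 -0.194]  turn deg [0.32 0.21 0.33]  turn units [0.0036 0.0024 0.0036]
-0.07038828471717075 0.008307789993403855
-0.06411524448946104 0.04497560921273481
-0.055894973401277435 -0.030885626891330703
[0.60121163 0.13696704]
[0.57344622 0.30468431]
```

{"api": "play_rows", "payload": {
  "targets": [
    {"claw":1,"linear":[0,0,0],"rotation":[0,0,0]},
    {"claw":1,"linear":[0,0,0],"rotation":[0,0,0]},
    {"claw":1,"linear":[0,0,0],"rotation":[0,0,0]},
    {"claw":1,"linear":[0,0,0],"rotation":[0,0,0]},
    {"claw":1,"linear":[0,0,0],"rotation":[0,0,0]},
    {"claw":1,"linear":[0,0,0],"rotation":[0,0,0]}
  ]
}}

```text
time: 3.77
position: [0.4394, 0.016, 0.033]
tool_rot: [-1.143, 1.244, 1.138]
ft_force: [-0.2, -0.0, 1.0]
grip_width: 0.435
```

```bash
python3 -c "
from h import *
snap('top','top1')
goto([.4353,.012,.11],84.5)"
```

```text
t 3.82 pos [0.4394 0.016  0.0331] jaw 84.77 tilt x [ 0.007  0.003 -1.   ] y [-1.    0.09 -0.01] F [ 0.4 -1.2  0.7] w 0.434
 world d mm [-4.1 -4.  76.9]  lin units [-3.079  0.129 -0.163]  turn deg [0.27 0.2  0.4 ]  turn units [0.003  0.0022 0.0044]
```

{"api": "play_rows", "payload": {
  "targets": [
    {"claw":1,"linear":[-1,0,0],"rotation":[0,0,0]},
    {"claw":1,"linear":[-1,0,0],"rotation":[0,0,0]},
    {"claw":1,"linear":[-1,0,0],"rotation":[0,0,0]},
    {"claw":1,"linear":[-0.4,0,0.8],"rotation":[0,0,0]},
    {"claw":1,"linear":[0,0,1],"rotation":[-0.04,0,0]},
    {"claw":1,"linear":[0,0,1],"rotation":[-0.04,0,0]},
    {"claw":1,"linear":[0,0,1],"rotation":[-0.04,0,0]},
    {"claw":1,"linear":[0,0,1],"rotation":[-0.04,0,0]},
    {"claw":1,"linear":[0,0,0],"rotation":[0,0,0]}
  ]
}}

```text
time: 4.57
position: [0.4354, 0.1448, 0.1166]
tool_rot: [-1.339, 1.114, 1.346]
ft_force: [0.3, -0.1, -1.2]
grip_width: 0.432
```

```bash
python3 -c "
from h import *
goto([.6012,.137,.11],99.4)"
```

```text
t 4.57 pos [0.4354 0.1448 0.1166] jaw 100.5 tilt x [-0.002  0.005 -1.   ] y [-0.98 -0.18  0.  ] F [ 0.3 -0.1 -1.2] w 0.432
 world d mm [165.8  -7.8  -6.6]  lin units [ 0.253 -6.462 -1.516]  turn deg [ 1.1   0.28 -0.04]  turn units [ 0.0122  0.0032 -0.0004]
```

{"api": "play_rows", "payload": {
  "targets": [
    {"claw":1,"linear":[0,-0.9,-0.2],"rotation":[0.012,0.003,0]},
    {"claw":1,"linear":[0,-1,-0.2],"rotation":[0,0,0]},
    {"claw":1,"linear":[0,-1,-0.2],"rotation":[0,0,0]},
    {"claw":1,"linear":[0,-1,-0.2],"rotation":[0,0,0]},
    {"claw":1,"linear":[0,-1,-0.2],"rotation":[0,0,0]},
    {"claw":1,"linear":[0,-1,-0.2],"rotation":[0,0,0]},
    {"claw":1,"linear":[0,-0.6,-0.2],"rotation":[0,0,0]},
    {"claw":1,"linear":[0,0,0],"rotation":[0,0,0]}
  ]
}}

```text
time: 5.23
position: [0.5985, 0.154, 0.1003]
tool_rot: [-1.349, 1.121, 1.373]
ft_force: [-1.1, -0.2, -1.4]
grip_width: 0.436
```

```bash
python3 -c "
from h import *
goto([.6012,.137,.051],99.4)"
```

```text
t 5.23 pos [0.5985 0.154  0.1003] jaw 101.67 tilt x [-0.019 -0.002 -1.   ] y [-0.98 -0.2   0.02] F [-1.1 -0.2 -1.4] w 0.436
 world d mm [  2.7 -17.  -49.3]  lin units [ 1.971 -0.008 -0.691]  turn deg [ 2.27  0.08 -1.12]  turn units [ 0.0253  0.0009 -0.0125]
```

{"api": "play_rows", "payload": {
  "targets": [
    {"claw":1,"linear":[0,0,-0.7],"rotation":[0.025,0.001,-0.0125]},
    {"claw":1,"linear":[0.2,0,-0.15],"rotation":[0,0,0]},
    {"claw":1,"linear":[0.5,0,0],"rotation":[0,0,0]},
    {"claw":1,"linear":[0.5,0,0],"rotation":[0,0,0]},
    {"claw":1,"linear":[0.3,0,0],"rotation":[0,0,0]},
    {"claw":1,"linear":[0,0,0],"rotation":[0,0,0]}
  ]
}}

```text
time: 5.73
position: [0.5955, 0.1393, 0.0517]
tool_rot: [-1.331, 1.128, 1.349]
ft_force: [-1.5, -0.1, -1.7]
grip_width: 0.434
```

```bash
python3 -c "
from h import *
goto([.6012,.137,.051],99.4)"
```

```text
t 5.73 pos [0.5955 0.1393 0.0517] jaw 100.16 tilt x [-0.013  0.001 -1.   ] y [-0.98 -0.18  0.01] F [-1.5 -0.1 -1.7] w 0.434
 world d mm [ 5.7 -2.3 -0.7]  lin units [ 0.027 -0.207 -0.129]  turn deg [ 0.76  0.16 -0.72]  turn units [ 0.0084  0.0017 -0.008 ]
```

{"api": "play_rows", "payload": {
  "targets": [
    {"claw":1,"linear":[0.06,-0.2,0],"rotation":[0.008,0.002,-0.008]},
    {"claw":1,"linear":[0.03,-0.05,0],"rotation":[0,0,0]},
    {"claw":1,"linear":[0,0,0],"rotation":[0,0,0]}
  ]
}}

```text
time: 5.98
position: [0.5997, 0.1408, 0.0496]
tool_rot: [-1.329, 1.131, 1.332]
ft_force: [0.2, 0.7, -1.5]
grip_width: 0.434
```

```bash
python3 -c "
from h import *
im=snap('side','side1'); cv2.imwrite('pics/c3.png',cv2.resize(im[190:390,180:430],None,fx=3,fy=3,interpolation=cv2.INTER_CUBIC))
goto([.5734,.305,.050],99.4)"
```

```text
t 6.03 pos [0.5999 0.1411 0.0496] jaw 99.48 tilt x [-0.003 -0.002 -1.   ] y [-0.99 -0.16  0.  ] F [-0.2  0.5 -2. ] w 0.43
 world d mm [-26.5 163.9   0.4]  lin units [-0.022 -0.035  6.642]  turn deg [ 0.08 -0.06 -0.2 ]  turn units [ 0.0009 -0.0006 -0.0022]
```

View pics/c3.png

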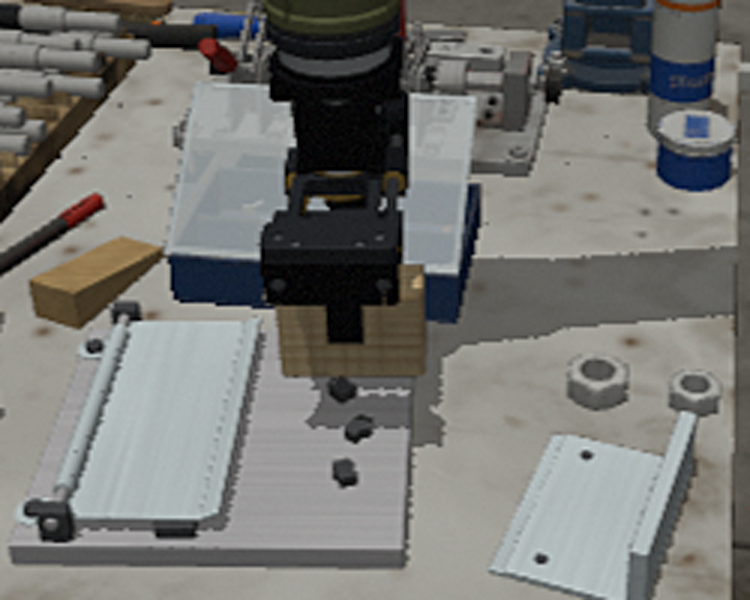

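The block sits level on the plate, lower edge at about (350,375) in the crop, just right of the first chip and clear of the lip. Next I sweep to the left.

{"api": "play_rows", "payload": {
  "targets": [
    {"claw":1,"linear":[0,0,0.35],"rotation":[0,0,0]},
    {"claw":1,"linear":[0,0,0.35],"rotation":[0,0,0]},
    {"claw":1,"linear":[0,0,0.35],"rotation":[0,0,0]},
    {"claw":1,"linear":[0,0,0.35],"rotation":[0,0,0]},
    {"claw":1,"linear":[0,0,0.35],"rotation":[0,0,0]},
    {"claw":1,"linear":[0,0,0.35],"rotation":[0,0,0]},
    {"claw":1,"linear":[0,0,0.35],"rotation":[0,0,0]},
    {"claw":1,"linear":[0,0,0.35],"rotation":[0,0,0]}
  ]
}}

```text
time: 6.7
position: [0.5881, 0.2186, 0.05]
tool_rot: [-1.331, 1.126, 1.33]
ft_force: [-0.2, -1.5, -1.1]
grip_width: 0.438
```

```bash
python3 -c "
from h import *
goto([.5734,.305,.050],99.4)"
```

```text
t 6.7 pos [0.5881 0.2186 0.05  ] jaw 99.52 tilt x [ 0. -0. -1.] y [-0.99 -0.17 -0.  ] F [-0.2 -1.5 -1.1] w 0.438
 world d mm [-14.7  86.4  -0. ]  lin units [0.    0.008 3.504]  turn deg [ 0.12 -0.    0.01]  turn units [ 0.0013 -0.      0.0001]
```

{"api": "play_rows", "payload": {
  "targets": [
    {"claw":1,"linear":[0,0,0.35],"rotation":[0,0,0]},
    {"claw":1,"linear":[0,0,0.35],"rotation":[0,0,0]},
    {"claw":1,"linear":[0,0,0.35],"rotation":[0,0,0]},
    {"claw":1,"linear":[0,0,0.35],"rotation":[0,0,0]},
    {"claw":1,"linear":[0,0,0.35],"rotation":[0,0,0]},
    {"claw":1,"linear":[0,0,0.3],"rotation":[0,0,0]},
    {"claw":1,"linear":[0,0,0.3],"rotation":[0,0,0]},
    {"claw":1,"linear":[0,0,0.3],"rotation":[0,0,0]},
    {"claw":1,"linear":[0,0,0.3],"rotation":[0,0,0]},
    {"claw":1,"linear":[0,0,0.3],"rotation":[0,0,0]}
  ]
}}

```text
time: 7.53
position: [0.5725, 0.3081, 0.0499]
tool_rot: [-1.331, 1.126, 1.332]
ft_force: [-1.9, -4.8, 8.0]
grip_width: 0.441
```

```bash
python3 -c "
from h import *
im=snap('side','side2'); cv2.imwrite('pics/c4.png',cv2.resize(im[240:440,120:430],None,fx=2.5,fy=2.5,interpolation=cv2.INTER_CUBIC))
goto([.5734,.305,.12],99.4)"
```

```text
t 7.58 pos [0.5719 0.3104 0.0502] jaw 99.69 tilt x [-0.001  0.001 -1.   ] y [-0.99 -0.17  0.  ] F [-1.7  0.7  2.8] w 0.436
 world d mm [ 1.5 -5.4 69.8]  lin units [-2.792 -0.022 -0.219]  turn deg [ 0.29  0.06 -0.04]  turn units [ 0.0032  0.0007 -0.0004]
```

View pics/c4.png

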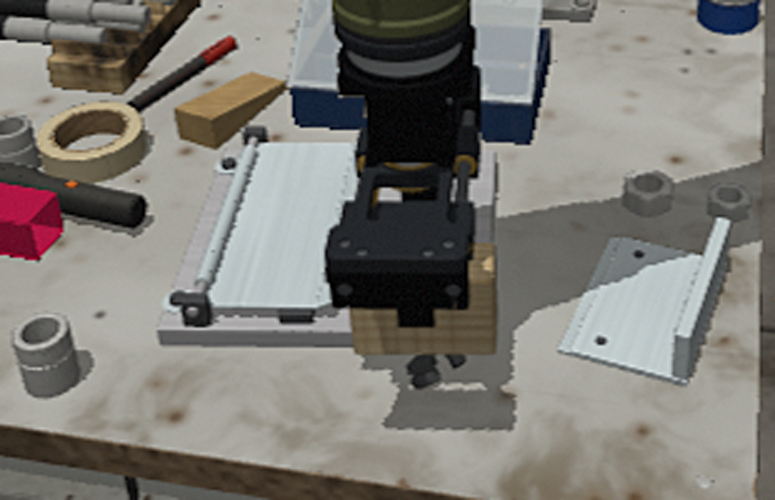

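The chips are over the left edge at crop (425,370) and (455,360). I'll push on about 20 mm so none stays leaning on the plate, then lift and check.

{"api": "play_rows", "payload": {
  "targets": [
    {"claw":1,"linear":[0,0,0.3],"rotation":[0,0,0]},
    {"claw":1,"linear":[0,0,0.3],"rotation":[0,0,0]},
    {"claw":1,"linear":[0,0,0.2],"rotation":[0,0,0]},
    {"claw":1,"linear":[-0.5,0,0],"rotation":[0,0,0]},
    {"claw":1,"linear":[-1,0,0],"rotation":[0,0,0]},
    {"claw":1,"linear":[-1,0,0],"rotation":[0,0,0]},
    {"claw":1,"linear":[-0.7,0.2,-0.4],"rotation":[0.03,0,0]},
    {"claw":1,"linear":[0,0.8,-1],"rotation":[0.04,0,0]},
    {"claw":1,"linear":[0,0.8,-1],"rotation":[0.04,0,0]},
    {"claw":1,"linear":[0,0.8,-1],"rotation":[0.04,0,0]}
  ]
}}

```text
time: 8.42
position: [0.5104, 0.2491, 0.1367]
tool_rot: [-1.156, 1.233, 1.16]
ft_force: [0.7, 0.3, -1.2]
grip_width: 0.438
```

```bash
python3 -c "
from h import *
im=snap('side','side3'); im2=snap('top','top3')
a=cv2.resize(im[260:440,170:410],(600,450),interpolation=cv2.INTER_CUBIC)
cv2.imwrite('pics/c5.png',a)
goto([.4394,.016,.12],84.6)"
```

```text
t 8.52 pos [0.5077 0.2443 0.1356] jaw 85.95 tilt x [-0.001  0.003 -1.   ] y [-1.    0.07  0.  ] F [-0.7  0.1 -1.7] w 0.436
 world d mm [ -68.3 -228.3  -15.6]  lin units [ 0.603  2.082 -9.303]  turn deg [ 1.35  0.15 -0.08]  turn units [ 0.0151  0.0016 -0.0009]
```

View pics/c5.png

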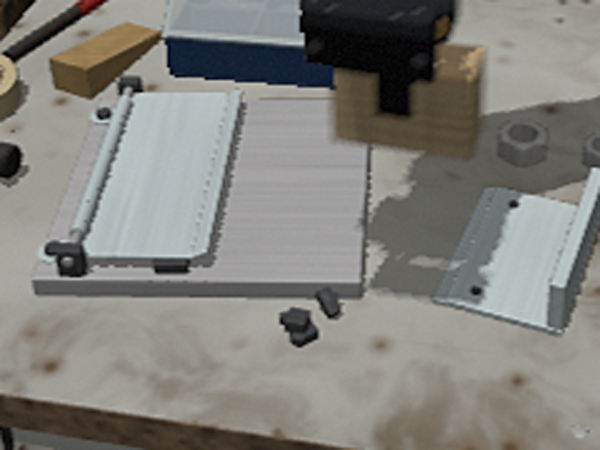

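The open lane is clear: all three chips lie on the bench left of the plate, at crop (296,320), (303,335) and (328,303). Now I return the block to where it stood.

{"api": "play_rows", "payload": {
  "targets": [
    {"claw":1,"linear":[0,1,-0.5],"rotation":[0.015,0,0]},
    {"claw":1,"linear":[0,0.8,-0.9],"rotation":[0,0,0]},
    {"claw":1,"linear":[0,0.1,-1],"rotation":[0,0,0]},
    {"claw":1,"linear":[0,0,-1],"rotation":[0,0,0]},
    {"claw":1,"linear":[0,0,-1],"rotation":[0,0,0]},
    {"claw":1,"linear":[0,0,-1],"rotation":[0,0,0]},
    {"claw":1,"linear":[0,0,-1],"rotation":[0,0,0]},
    {"claw":1,"linear":[0.2,0,-1],"rotation":[0,0,0]},
    {"claw":1,"linear":[0.2,0,-0.8],"rotation":[0,0,0]},
    {"claw":1,"linear":[0,0,0],"rotation":[0,0,0]}
  ]
}}

```text
time: 9.35
position: [0.4425, 0.0389, 0.1316]
tool_rot: [-1.139, 1.234, 1.141]
ft_force: [-1.4, 0.1, -1.3]
grip_width: 0.436
```

```bash
python3 -c "
from h import *
goto([.4394,.016,.034],84.6)"
```

```text
t 9.35 pos [0.4425 0.0389 0.1316] jaw 84.86 tilt x [ 0.011  0.012 -1.   ] y [-1.    0.09 -0.01] F [-1.4  0.1 -1.3] w 0.436
 world d mm [ -3.1 -22.9 -97.6]  lin units [ 3.891  0.077 -0.974]  turn deg [0.25 0.72 0.55]  turn units [0.0028 0.0081 0.0061]
```

{"api": "play_rows", "payload": {
  "targets": [
    {"claw":1,"linear":[0.4,0,-0.9],"rotation":[0.003,0.008,0.006]},
    {"claw":1,"linear":[0.9,0,-0.1],"rotation":[0,0,0]},
    {"claw":1,"linear":[0.9,0,0],"rotation":[0,0,0]},
    {"claw":1,"linear":[0.7,0,0],"rotation":[0,0,0]},
    {"claw":1,"linear":[0.3,0,0],"rotation":[0,0,0]},
    {"claw":1,"linear":[0,0,0],"rotation":[0,0,0]}
  ]
}}

```text
time: 9.85
position: [0.4472, 0.014, 0.0551]
tool_rot: [-1.139, 1.241, 1.13]
ft_force: [-0.7, -0.5, -2.3]
grip_width: 0.433
```

```bash
python3 -c "
from h import *
goto([.4394,.016,.033],84.6)"
```

```text
t 9.85 pos [0.4472 0.014  0.0551] jaw 84.4 tilt x [ 0.013  0.005 -1.   ] y [-1.    0.1  -0.01] F [-0.7 -0.5 -2.3] w 0.433
 world d mm [ -7.8   2.  -22.1]  lin units [0.88  0.328 0.043]  turn deg [-0.21  0.36  0.71]  turn units [-0.0023  0.004   0.0078]
```

{"api": "play_rows", "payload": {
  "targets": [
    {"claw":1,"linear":[0.4,0,0],"rotation":[-0.002,0.005,0.01]},
    {"claw":1,"linear":[0.25,0,0],"rotation":[0,0,0]},
    {"claw":1,"linear":[0.15,0,0],"rotation":[0,0,0]},
    {"claw":1,"linear":[0.1,0,0],"rotation":[0,0,0]},
    {"claw":1,"linear":[0,0,0],"rotation":[0,0,0]}
  ]
}}

```text
time: 10.27
position: [0.451, 0.0162, 0.0356]
tool_rot: [-1.141, 1.249, 1.14]
ft_force: [-0.8, 0.3, -1.5]
grip_width: 0.432
```

```bash
python3 -c "
from h import *
goto([.4394,.016,.033],84.6)"
```

```text
t 10.27 pos [0.451  0.0162 0.0356] jaw 84.71 tilt x [ 0.002  0.001 -1.   ] y [-1.    0.09 -0.  ] F [-0.8  0.3 -1.5] w 0.432
 world d mm [-11.6  -0.2  -2.6]  lin units [ 0.104  0.46  -0.051]  turn deg [0.11 0.05 0.12]  turn units [0.0012 0.0005 0.0013]
```

Touch down lightly, then open.

{"api": "play_rows", "payload": {
  "targets": [
    {"claw":1,"linear":[0.08,0,0],"rotation":[0,0,0]},
    {"claw":1,"linear":[0.06,0,0],"rotation":[0,0,0]},
    {"claw":1,"linear":[0.06,0,0],"rotation":[0,0,0]}
  ]
}}

```text
time: 10.52
position: [0.4521, 0.0165, 0.0327]
tool_rot: [-1.141, 1.247, 1.139]
ft_force: [-7.6, -1.7, 20.1]
grip_width: 0.432
```

{"api": "play_rows", "payload": {
  "targets": [
    {"claw":0,"linear":[0,0,0],"rotation":[0,0,0]},
    {"claw":0,"linear":[0,0,0],"rotation":[0,0,0]},
    {"claw":0,"linear":[0,0,0],"rotation":[0,0,0]},
    {"claw":0,"linear":[0,0,0],"rotation":[0,0,0]},
    {"claw":0,"linear":[0,0,0],"rotation":[0,0,0]},
    {"claw":0,"linear":[0,0,0],"rotation":[0,0,0]},
    {"claw":0,"linear":[0,0,0],"rotation":[0,0,0]},
    {"claw":0,"linear":[0,0,0],"rotation":[0,0,0]}
  ]
}}

```text
time: 11.18
position: [0.4539, 0.0167, 0.0344]
tool_rot: [-1.142, 1.243, 1.137]
ft_force: [-0.2, -0.6, -0.7]
grip_width: 0.945
```

```bash
python3 -c "
from h import *
goto([.398,.245,.12],-9.7)"
```

```text
t 11.18 pos [0.4539 0.0167 0.0344] jaw 84.69 tilt x [ 0.008  0.004 -1.   ] y [-1.    0.09 -0.01] F [-0.2 -0.6 -0.7] w 0.945
 world d mm [-55.9 228.3  85.6]  lin units [-3.411  3.043  8.9  ]  turn deg [-85.61  -0.15   0.56]  turn units [-0.9512 -0.0017  0.0062]
```

{"api": "play_rows", "payload": {
  "targets": [
    {"claw":0,"linear":[-0.6,0,0],"rotation":[0,0,0]},
    {"claw":0,"linear":[-1,0,0],"rotation":[0,0,0]},
    {"claw":0,"linear":[-1,0,0],"rotation":[0,0,0]},
    {"claw":0,"linear":[-1,0,0],"rotation":[0,0,0]},
    {"claw":0,"linear":[-0.3,0,0.8],"rotation":[-0.079,0,0]},
    {"claw":0,"linear":[0,0,0.8],"rotation":[-0.079,0,0]},
    {"claw":0,"linear":[0,-0.1,0.8],"rotation":[-0.079,0,0]},
    {"claw":0,"linear":[0,-0.2,0.77],"rotation":[-0.079,0,0]},
    {"claw":0,"linear":[0,-0.3,0.73],"rotation":[-0.079,0,0]},
    {"claw":0,"linear":[0,-0.4,0.7],"rotation":[-0.079,0,0]}
  ]
}}

```text
time: 12.02
position: [0.452, 0.1354, 0.137]
tool_rot: [-1.677, 0.817, 1.667]
ft_force: [-0.0, 1.5, 0.2]
grip_width: 1.001
```

{"api": "play_rows", "payload": {
  "targets": [
    {"claw":0,"linear":[0,-0.5,0.6],"rotation":[-0.079,0,0]},
    {"claw":0,"linear":[0,-0.57,0.56],"rotation":[-0.079,0,0]},
    {"claw":0,"linear":[0,-0.6,0.5],"rotation":[-0.079,0,0]},
    {"claw":0,"linear":[0,-0.3,0.2],"rotation":[-0.079,0,0]},
    {"claw":0,"linear":[0,0,0],"rotation":[-0.079,0,0]},
    {"claw":0,"linear":[0,0,0],"rotation":[0,0,0]}
  ]
}}

```text
time: 12.52
position: [0.4501, 0.2128, 0.1365]
tool_rot: [-2.075, 0.287, 2.062]
ft_force: [0.6, -0.4, 0.9]
grip_width: 0.996
```

```bash
python3 -c "
from h import *
goto([.398,.245,.12],-9.7)"
```

```text
t 12.52 pos [0.4501 0.2128 0.1365] jaw 163.91 tilt x [ 0.007  0.004 -1.   ] y [-0.28 -0.96 -0.01] F [ 0.6 -0.4  0.9] w 0.996
 world d mm [-52.1  32.2 -16.5]  lin units [ 0.653 -0.656  2.362]  turn deg [-6.39 -0.33  0.33]  turn units [-0.071  -0.0037  0.0037]
```

{"api": "play_rows", "payload": {
  "targets": [
    {"claw":0.5,"linear":[0,-0.3,0.8],"rotation":[-0.071,-0.004,0.004]},
    {"claw":0.5,"linear":[0,-0.2,0.8],"rotation":[0,0,0]},
    {"claw":0.5,"linear":[0.2,-0.1,0.7],"rotation":[0,0,0]},
    {"claw":0.5,"linear":[0.4,0,0],"rotation":[0,0,0]},
    {"claw":0.5,"linear":[0,0,0],"rotation":[0,0,0]},
    {"claw":0.5,"linear":[0,0,0],"rotation":[0,0,0]}
  ]
}}

```text
time: 13.02
position: [0.3967, 0.2383, 0.1203]
tool_rot: [-2.125, 0.199, 2.125]
ft_force: [0.3, 0.2, 0.1]
grip_width: 0.63
```

```bash
python3 -c "
from h import *
goto([.399,.2448,.012],-9.7)
im=snap('top','top4'); cv2.imwrite('pics/c6.png',cv2.resize(im[165:345,175:355],None,fx=3.3,fy=3.3,interpolation=cv2.INTER_CUBIC))"
```

```text
t 13.02 pos [0.3967 0.2383 0.1203] jaw 169.38 tilt x [-0.    -0.002 -1.   ] y [-0.18 -0.98  0.  ] F [0.3 0.2 0.1] w 0.63
 world d mm [   2.3    6.5 -108.3]  lin units [ 4.333 -0.281 -0.04 ]  turn deg [-0.92 -0.01 -0.1 ]  turn units [-0.0102 -0.0001 -0.0011]
```

View pics/c6.png

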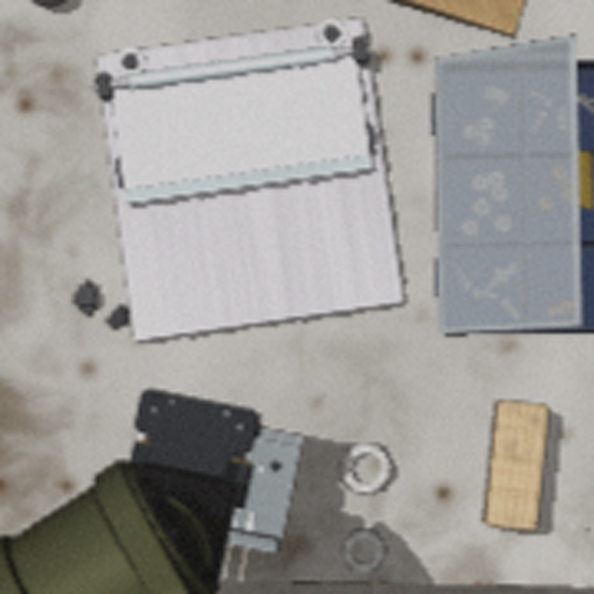

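Top view: the lane is bare, with chips at crop (88,298), where two lie together, and (118,317), both on the bench. The block stands at (517,465), the nuts haven't moved, and the gripper is over the rib. Now I descend.

{"api": "play_rows", "payload": {
  "targets": [
    {"claw":0.5,"linear":[0.3,-0.3,-0.04],"rotation":[-0.01,0,-0.001]},
    {"claw":0.5,"linear":[0.8,0,0],"rotation":[0,0,0]},
    {"claw":0.5,"linear":[0.8,0,0],"rotation":[0,0,0]},
    {"claw":0.5,"linear":[0.5,0,0],"rotation":[0,0,0]},
    {"claw":0.5,"linear":[0,0,0],"rotation":[0,0,0]}
  ]
}}

```text
time: 13.48
position: [0.4059, 0.2461, 0.059]
tool_rot: [-2.135, 0.183, 2.121]
ft_force: [0.2, -0.8, -0.5]
grip_width: 0.5
```

```bash
python3 -c "
from h import *
goto([.399,.2448,.012],-9.7)"
```

```text
t 13.48 pos [0.4059 0.2461 0.059 ] jaw 169.94 tilt x [ 0.007  0.003 -1.   ] y [-0.17 -0.98 -0.  ] F [ 0.2 -0.8 -0.5] w 0.5
 world d mm [ -6.9  -1.3 -47. ]  lin units [1.877 0.107 0.275]  turn deg [-0.36 -0.35  0.26]  turn units [-0.004  -0.0039  0.0029]
```

{"api": "play_rows", "payload": {
  "targets": [
    {"claw":0.5,"linear":[0.1,0.1,0.35],"rotation":[-0.004,-0.004,0.003]},
    {"claw":0.5,"linear":[0.5,0,0.1],"rotation":[0,0,0]},
    {"claw":0.5,"linear":[0.6,0,0.08],"rotation":[0,0,0]},
    {"claw":0.5,"linear":[0.4,0,0.06],"rotation":[0,0,0]},
    {"claw":0.5,"linear":[0,0,0],"rotation":[0,0,0]}
  ]
}}

```text
time: 13.9
position: [0.3925, 0.2471, 0.0192]
tool_rot: [-2.133, 0.181, 2.13]
ft_force: [-0.8, 0.5, -0.0]
grip_width: 0.498
```

```bash
python3 -c "
from h import *
goto([.399,.2448,.012],-9.7)"
```

```text
t 13.9 pos [0.3925 0.2471 0.0192] jaw 170.21 tilt x [ 0.001  0.001 -1.   ] y [-0.17 -0.99 -0.  ] F [-0.8  0.5 -0. ] w 0.498
 world d mm [ 6.5 -2.3 -7.2]  lin units [ 0.288  0.048 -0.272]  turn deg [-0.09 -0.07  0.08]  turn units [-0.001  -0.0008  0.0009]
```

{"api": "play_rows", "payload": {
  "targets": [
    {"claw":0.5,"linear":[0.2,0.05,-0.27],"rotation":[0,0,0]},
    {"claw":0.5,"linear":[0.1,0,0],"rotation":[0,0,0]},
    {"claw":0.5,"linear":[0,0,0],"rotation":[0,0,0]},
    {"claw":1,"linear":[0,0,0],"rotation":[0,0,0]},
    {"claw":1,"linear":[0,0,0],"rotation":[0,0,0]},
    {"claw":1,"linear":[0,0,0],"rotation":[0,0,0]},
    {"claw":1,"linear":[0,0,0],"rotation":[0,0,0]},
    {"claw":1,"linear":[0,0,0],"rotation":[0,0,0]},
    {"claw":1,"linear":[0,0,0],"rotation":[0,0,0]},
    {"claw":1,"linear":[0,0,0],"rotation":[0,0,0]}
  ],
  "newtons": 50
}}

```text
time: 14.73
position: [0.402, 0.246, 0.0145]
tool_rot: [-2.135, 0.178, 2.124]
ft_force: [-0.1, 0.1, -0.0]
grip_width: 0.109
```

{"api": "play_rows", "payload": {
  "targets": [
    {"claw":1,"linear":[0,0,0],"rotation":[0,0,0]},
    {"claw":1,"linear":[0,0,0],"rotation":[0,0,0]},
    {"claw":1,"linear":[0,0,0],"rotation":[0,0,0]}
  ]
}}

```text
time: 14.98
position: [0.402, 0.246, 0.0145]
tool_rot: [-2.135, 0.178, 2.124]
ft_force: [0.1, 0.8, -0.3]
grip_width: 0.111
```

```bash
python3 -c "
from h import *
goto([.399,.2448,.012],-9.7); print(get_state()['torque'],get_state()['joint_positions'].round(2))"
```

```text
t 14.98 pos [0.402  0.246  0.0145] jaw 170.18 tilt x [ 0.005  0.005 -1.   ] y [-0.17 -0.99 -0.01] F [ 0.1  0.8 -0.3] w 0.111
 world d mm [-3.  -1.2 -2.5]  lin units [0.099 0.07  0.112]  turn deg [-0.12 -0.26  0.31]  turn units [-0.0013 -0.0029  0.0035]
[ 0.03435464  0.12821981 -0.05477005] [-0.81  0.16  0.22  2.11 -0.05  0.87  2.41]
```

The rib is held (9.7 mm opening), but joint 7 is at 2.41 and the coming turn would pass its 2.69 limit. I'll let go, rise, make the half turn and take the rib again.

{"api": "play_rows", "payload": {
  "targets": [
    {"claw":0.5,"linear":[0,0,0],"rotation":[0,0,0]},
    {"claw":0.5,"linear":[0,0,0],"rotation":[0,0,0]},
    {"claw":0.5,"linear":[0,0,0],"rotation":[0,0,0]},
    {"claw":0.5,"linear":[0,0,0],"rotation":[0,0,0]},
    {"claw":0.5,"linear":[0,0,0],"rotation":[0,0,0]},
    {"claw":0.5,"linear":[-0.4,0,0],"rotation":[0,0,0]},
    {"claw":0.5,"linear":[-0.8,0,0],"rotation":[0,0,0]},
    {"claw":0.5,"linear":[-1,0,0],"rotation":[0,0,0]},
    {"claw":0.5,"linear":[-1,0,0],"rotation":[0,0,0]},
    {"claw":0.5,"linear":[-0.5,0,0],"rotation":[0,0,0]}
  ]
}}

```text
time: 15.82
position: [0.399, 0.2433, 0.1094]
tool_rot: [-2.132, 0.185, 2.133]
ft_force: [-0.0, 0.0, 0.4]
grip_width: 0.5
```

{"api": "play_rows", "payload": {
  "targets": [
    {"claw":0.5,"linear":[0,0,0],"rotation":[0.079,0,0]},
    {"claw":0.5,"linear":[0,0,0],"rotation":[0.079,0,0]},
    {"claw":0.5,"linear":[0,0,0],"rotation":[0.079,0,0]},
    {"claw":0.5,"linear":[0,0,0],"rotation":[0.079,0,0]},
    {"claw":0.5,"linear":[0,0,0],"rotation":[0.079,0,0]},
    {"claw":0.5,"linear":[0,0,0],"rotation":[0.079,0,0]},
    {"claw":0.5,"linear":[0,0,0],"rotation":[0.079,0,0]},
    {"claw":0.5,"linear":[0,0,0],"rotation":[0.079,0,0]},
    {"claw":0.5,"linear":[0,0,0],"rotation":[0.079,0,0]},
    {"claw":0.5,"linear":[0,0,0],"rotation":[0.079,0,0]}
  ]
}}

```text
time: 16.65
position: [0.4033, 0.2456, 0.1238]
tool_rot: [-1.314, 1.121, 1.308]
ft_force: [-0.8, -0.5, 0.6]
grip_width: 0.502
```

{"api": "play_rows", "payload": {
  "targets": [
    {"claw":0.5,"linear":[0,0,0],"rotation":[0.079,0,0]},
    {"claw":0.5,"linear":[0,0,0],"rotation":[0.079,0,0]},
    {"claw":0.5,"linear":[0,0,0],"rotation":[0.079,0,0]},
    {"claw":0.5,"linear":[0,0,0],"rotation":[0.079,0,0]},
    {"claw":0.5,"linear":[0,0,0],"rotation":[0.079,0,0]},
    {"claw":0.5,"linear":[0,0,0],"rotation":[0.079,0,0]},
    {"claw":0.5,"linear":[0,0,0],"rotation":[0.079,0,0]},
    {"claw":0.5,"linear":[0,0,0],"rotation":[0.079,0,0]},
    {"claw":0.5,"linear":[0,0,0],"rotation":[0.079,0,0]},
    {"claw":0.5,"linear":[0,0,0],"rotation":[0.079,0,0]}
  ]
}}

```text
time: 17.48
position: [0.4042, 0.2454, 0.1323]
tool_rot: [-0.356, 1.519, 0.371]
ft_force: [-0.8, 0.3, -0.8]
grip_width: 0.496
```

```bash
python3 -c "
from h import *
goto([.402,.246,.06],-9.8); print(get_state()['joint_positions'].round(2))"
```

```text
t 17.48 pos [0.4042 0.2454 0.1323] jaw 26.62 tilt x [ 0.018  0.014 -1.   ] y [-0.45  0.89  0.  ] F [-0.8  0.3 -0.8] w 0.496
 world d mm [ -2.2   0.6 -72.3]  lin units [ 2.89   0.048 -0.133]  turn deg [36.42  1.14 -0.65]  turn units [ 0.4047  0.0126 -0.0072]
[-0.83 -0.01  0.23  2.02  0.    1.11 -0.14]
```

{"api": "play_rows", "payload": {
  "targets": [
    {"claw":0.5,"linear":[0,0,0],"rotation":[0.075,0.013,-0.007]},
    {"claw":0.5,"linear":[0,0,0],"rotation":[0.079,0,0]},
    {"claw":0.5,"linear":[0,0,0],"rotation":[0.079,0,0]},
    {"claw":0.5,"linear":[0,0,0],"rotation":[0.079,0,0]},
    {"claw":0.5,"linear":[0.3,0,0],"rotation":[0.06,0,0]},
    {"claw":0.5,"linear":[0.8,0,-0.1],"rotation":[0.02,0,0]},
    {"claw":0.5,"linear":[0.8,0,-0.1],"rotation":[0,0,0]},
    {"claw":0.5,"linear":[0.5,0,-0.1],"rotation":[0,0,0]},
    {"claw":0.5,"linear":[0,0,0],"rotation":[0,0,0]}
  ]
}}

```text
time: 18.23
position: [0.3997, 0.2475, 0.0794]
tool_rot: [0.138, 1.555, -0.133]
ft_force: [0.6, 0.7, 0.2]
grip_width: 0.499
```

```bash
python3 -c "
from h import *
goto([.402,.2465,.013],-9.8); print(get_state()['joint_positions'].round(2))"
```

```text
t 18.23 pos [0.3997 0.2475 0.0794] jaw -9.9 tilt x [ 0.011  0.002 -1.   ] y [0.17 0.99 0.  ] F [0.6 0.7 0.2] w 0.499
 world d mm [  2.3  -1.  -66.4]  lin units [ 2.657 -0.035  0.069]  turn deg [-0.09  0.62 -0.22]  turn units [-0.0011  0.0069 -0.0024]
[-0.84  0.05  0.23  2.07 -0.01  1.01 -0.78]
```

{"api": "play_rows", "payload": {
  "targets": [
    {"claw":0.5,"linear":[0.5,-0.03,0.03],"rotation":[-0.001,0.007,-0.002]},
    {"claw":0.5,"linear":[0.8,0,-0.05],"rotation":[0,0,0]},
    {"claw":0.5,"linear":[0.6,0,-0.05],"rotation":[0,0,0]},
    {"claw":0.5,"linear":[0.25,0,0],"rotation":[0,0,0]},
    {"claw":0.5,"linear":[0,0,0],"rotation":[0,0,0]}
  ]
}}

```text
time: 18.65
position: [0.401, 0.249, 0.0297]
tool_rot: [0.138, 1.562, -0.13]
ft_force: [0.1, -1.2, 0.7]
grip_width: 0.501
```

```bash
python3 -c "
from h import *
goto([.402,.2465,.013],-9.8)"
```

```text
t 18.65 pos [0.401  0.249  0.0297] jaw -9.77 tilt x [ 0.005  0.005 -1.   ] y [0.17 0.99 0.01] F [ 0.1 -1.2  0.7] w 0.501
 world d mm [  1.   -2.5 -16.7]  lin units [ 0.668 -0.096  0.053]  turn deg [ 0.03  0.23 -0.32]  turn units [ 0.0003  0.0025 -0.0036]
```

{"api": "play_rows", "payload": {
  "targets": [
    {"claw":0.5,"linear":[0.4,-0.1,0],"rotation":[0,0.0025,-0.0035]},
    {"claw":0.5,"linear":[0.2,0,0],"rotation":[0,0,0]},
    {"claw":0.5,"linear":[0.05,0,0],"rotation":[0,0,0]},
    {"claw":1,"linear":[0,0,0],"rotation":[0,0,0]},
    {"claw":1,"linear":[0,0,0],"rotation":[0,0,0]},
    {"claw":1,"linear":[0,0,0],"rotation":[0,0,0]},
    {"claw":1,"linear":[0,0,0],"rotation":[0,0,0]},
    {"claw":1,"linear":[0,0,0],"rotation":[0,0,0]},
    {"claw":1,"linear":[0,0,0],"rotation":[0,0,0]},
    {"claw":1,"linear":[0,0,0],"rotation":[0,0,0]}
  ],
  "newtons": 50
}}

```text
time: 19.48
position: [0.4038, 0.2485, 0.0168]
tool_rot: [0.138, 1.562, -0.13]
ft_force: [-0.6, -0.1, -0.8]
grip_width: 0.109
```

{"api": "play_rows", "payload": {
  "targets": [
    {"claw":1,"linear":[0,0,0],"rotation":[0,0,0]},
    {"claw":1,"linear":[0,0,0],"rotation":[0,0,0]},
    {"claw":1,"linear":[0,0,0],"rotation":[0,0,0]}
  ]
}}

```text
time: 19.73
position: [0.4037, 0.2485, 0.0168]
tool_rot: [0.138, 1.562, -0.13]
ft_force: [-0.1, 1.3, -0.2]
grip_width: 0.113
```

```bash
python3 -c "
from h import *
goto([.402,.246,.08],-9.8)"
```

```text
t 19.73 pos [0.4037 0.2485 0.0168] jaw -9.77 tilt x [ 0.005  0.004 -1.   ] y [0.17 0.99 0.01] F [-0.1  1.3 -0.2] w 0.113
 world d mm [-1.7 -2.5 63.2]  lin units [-2.529 -0.096 -0.041]  turn deg [ 0.03  0.25 -0.3 ]  turn units [ 0.0003  0.0028 -0.0033]
```

{"api": "play_rows", "payload": {
  "targets": [
    {"claw":1,"linear":[-0.5,0,0],"rotation":[0,0,0]},
    {"claw":1,"linear":[-0.8,0,0],"rotation":[0,0,0]},
    {"claw":1,"linear":[-0.8,0,0],"rotation":[0,0,0]},
    {"claw":1,"linear":[-0.7,0,0],"rotation":[-0.05,0,0]},
    {"claw":1,"linear":[-0.3,0,0],"rotation":[-0.05,0,0]},
    {"claw":1,"linear":[0,0,0.3],"rotation":[-0.05,0,0]},
    {"claw":1,"linear":[0,0,0.5],"rotation":[-0.05,0,0]},
    {"claw":1,"linear":[0,0,0],"rotation":[0,0,0]}
  ]
}}

```text
time: 20.4
position: [0.4202, 0.2468, 0.095]
tool_rot: [-0.125, 1.569, 0.124]
ft_force: [-0.3, 0.1, -1.8]
grip_width: 0.107
```

```bash
python3 -c "
from h import *
goto([.5557,.2035,.09],9.4); print(get_state()['torque'],get_state()['joint_positions'].round(2))"
```

```text
t 20.4 pos [0.4202 0.2468 0.095 ] jaw 9.09 tilt x [-0.001 -0.001 -1.   ] y [-0.16  0.99 -0.  ] F [-0.3  0.1 -1.8] w 0.107
 world d mm [135.5 -43.3  -5. ]  lin units [ 0.193 -2.565  5.078]  turn deg [-0.31 -0.09  0.02]  turn units [-0.0035 -0.001   0.0002]
[-0.04513357  0.02164141 -0.04546213] [-0.81  0.08  0.23  2.01 -0.02  1.06 -0.41]
```

{"api": "play_rows", "payload": {
  "targets": [
    {"claw":1,"linear":[0,-0.4,0.7],"rotation":[-0.003,-0.001,0]},
    {"claw":1,"linear":[0,-0.4,0.8],"rotation":[0,0,0]},
    {"claw":1,"linear":[0,-0.4,0.8],"rotation":[0,0,0]},
    {"claw":1,"linear":[0,-0.4,0.8],"rotation":[0,0,0]},
    {"claw":1,"linear":[0,-0.4,0.8],"rotation":[0,0,0]},
    {"claw":1,"linear":[0,-0.4,0.7],"rotation":[0,0,0]},
    {"claw":1,"linear":[0,-0.1,0.3],"rotation":[0,0,0]},
    {"claw":1,"linear":[0,0,0],"rotation":[0,0,0]}
  ]
}}

```text
time: 21.07
position: [0.5476, 0.2024, 0.0889]
tool_rot: [-0.121, 1.581, 0.114]
ft_force: [0.0, 0.7, -2.5]
grip_width: 0.111
```

```bash
python3 -c "
from h import *
goto([.5557,.2035,.04],9.4)"
```

```text
t 21.07 pos [0.5476 0.2024 0.0889] jaw 8.53 tilt x [-0.013 -0.005 -1.   ] y [-0.15  0.99 -0.  ] F [ 0.   0.7 -2.5] w 0.111
 world d mm [  8.1   1.1 -48.9]  lin units [1.953 0.002 0.356]  turn deg [-0.87 -0.8   0.19]  turn units [-0.0097 -0.0089  0.0021]
```

{"api": "play_rows", "payload": {
  "targets": [
    {"claw":1,"linear":[0.2,0,0.2],"rotation":[-0.01,-0.01,0.002]},
    {"claw":1,"linear":[0.6,0,0],"rotation":[0,0,0]},
    {"claw":1,"linear":[0.5,0,0],"rotation":[0,0,0]},
    {"claw":1,"linear":[0.2,0,0],"rotation":[0,0,0]},
    {"claw":1,"linear":[0,0,0],"rotation":[0,0,0]}
  ]
}}

```text
time: 21.48
position: [0.5461, 0.2057, 0.048]
tool_rot: [-0.127, 1.572, 0.129]
ft_force: [0.1, -0.8, -2.7]
grip_width: 0.114
```

```bash
python3 -c "
from h import *
goto([.5557,.2035,.04],9.4)
im=snap('top','top5');a=cv2.resize(im[180:290,195:315],None,fx=4,fy=4,interpolation=cv2.INTER_CUBIC)
im=snap('side','side5');b=cv2.resize(im[280:390,180:330],None,fx=4,fy=4,interpolation=cv2.INTER_CUBIC)[:440,:320]
im2=cv2.resize(im[280:390,180:330],None,fx=3,fy=3,interpolation=cv2.INTER_CUBIC)
c=np.zeros((440,480+450,3),np.uint8);c[:,:480]=a;c[:330,480:]=im2
cv2.imwrite('pics/c7.png',cv2.resize(c,None,fx=.86,fy=.86,interpolation=cv2.INTER_AREA))"
```

```text
t 21.48 pos [0.5461 0.2057 0.048 ] jaw 9.32 tilt x [-0.006  0.001 -1.   ] y [-0.16  0.99  0.  ] F [ 0.1 -0.8 -2.7] w 0.114
 world d mm [ 9.6 -2.2 -8. ]  lin units [ 0.319 -0.149  0.366]  turn deg [-0.08 -0.31 -0.09]  turn units [-0.0009 -0.0034 -0.001 ]
```

View pics/c7.png

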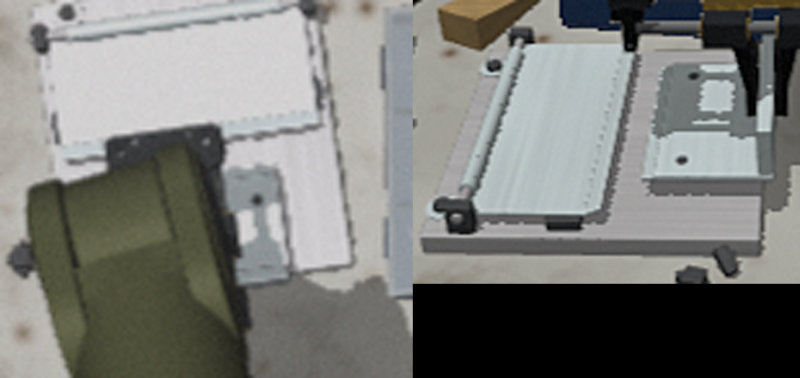

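```bash
python3 - <<'E'
from h import *
O=np.array([.647,.2155]);a=np.radians(9.4);ex=np.array([np.cos(a),np.sin(a)]);ey=np.array([-np.sin(a),np.cos(a)])
pl=lambda w:(np.array([(w[:2]-O)@ex,(w[:2]-O)@ey])*1e3).round(1)
print("edge_r top",pl(onz("top",(275.5,227.4),.034)),"edge_l side",pl(onz("side",(269.2,349),.034)))
tcp=get_state()["position"];print("tcp",pl(tcp))
a5=cv2.imread("pics/top5.png");b5=cv2.imread("pics/side5.png")
A=cv2.resize(a5[215:270,255:305],None,fx=8,fy=8,interpolation=cv2.INTER_CUBIC)
B=cv2.resize(b5[300:375,225:325],None,fx=6,fy=6,interpolation=cv2.INTER_CUBIC)[:440,:]
c=np.zeros((450,400+600,3),np.uint8);c[:440,:400]=A;c[:B.shape[0],400:]=B;c=c[:,:]
cv2.imwrite("pics/c8.png",cv2.resize(c,None,fx=.8,fy=.8,interpolation=cv2.INTER_AREA))
E
```

```text
edge_r top [-23.6 -57.6] edge_l side [-23.5  65.3]
tcp [-100.2    6.9]
```

View pics/c8.png

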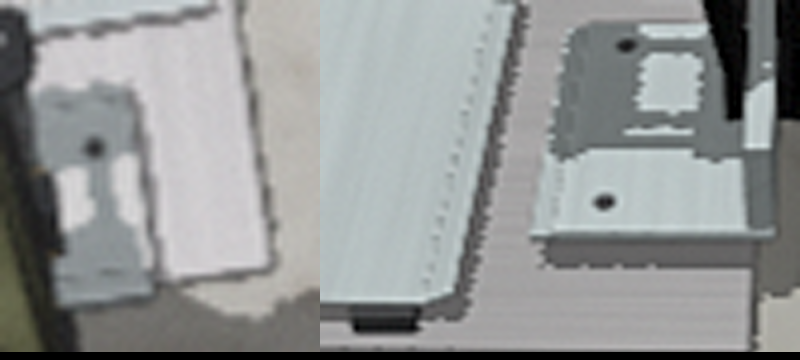

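The thin edge is about 24 mm short of the lip in both views: the right corner at top pixel (275.6,228.1) and the left corner at side pixel (269.4,348.5). It is square and about 3.5 mm left of centre. The camera puts it about 3.4 mm behind what the TCP reading implies, so I'll allow for that. Next I lower it.

{"api": "play_rows", "payload": {
  "targets": [
    {"claw":1,"linear":[0.25,-0.13,0],"rotation":[-0.001,-0.006,0.002]},
    {"claw":1,"linear":[0.2,0,0],"rotation":[0,0,0]},
    {"claw":1,"linear":[0.12,0,0],"rotation":[0,0,0]},
    {"claw":1,"linear":[0,0,0],"rotation":[0,0,0]}
  ]
}}

```text
time: 21.92
position: [0.5486, 0.2033, 0.0357]
tool_rot: [-0.123, 1.557, 0.135]
ft_force: [-0.9, -0.2, -2.2]
grip_width: 0.109
```

```bash
cat >> h.py <<'E'
O=np.array([.647,.2155]);_a=np.radians(9.4);ex=np.array([np.cos(_a),np.sin(_a)]);ey=np.array([-np.sin(_a),np.cos(_a)])
def strip(x,y,z): 
    w=O+x*ex+y*ey; t=get_state()["position"]; d=np.array(t[:2])-O; print("tcp plate mm",(d@ex*1e3).round(1),(d@ey*1e3).round(1)); goto([w[0],w[1],z],9.4)
E
python3 -c "
from h import *
strip(-.095,.0035,.0325)"
```

```text
tcp plate mm -99.1 4.1
t 21.92 pos [0.5486 0.2033 0.0357] jaw 9.43 tilt x [ 0.009  0.008 -1.   ] y [-0.16  0.99  0.01] F [-0.9 -0.2 -2.2] w 0.109
 world d mm [ 4.1  0.1 -3.2]  lin units [ 0.131 -0.025  0.162]  turn deg [ 0.04  0.58 -0.38]  turn units [ 0.0004  0.0064 -0.0042]
```

{"api": "play_rows", "payload": {
  "targets": [
    {"claw":1,"linear":[0.08,0,0],"rotation":[0,0.004,-0.002]},
    {"claw":1,"linear":[0.05,0,0],"rotation":[0,0,0]},
    {"claw":1,"linear":[0.03,0,0],"rotation":[0,0,0]}
  ]
}}

```text
time: 22.17
position: [0.5489, 0.2033, 0.0328]
tool_rot: [-0.126, 1.564, 0.132]
ft_force: [-4.9, -1.2, 9.1]
grip_width: 0.105
```

```bash
python3 -c "
from h import *
strip(-.0466,.0035,.0325)"
```

```text
tcp plate mm -98.7 4.0
t 22.17 pos [0.5489 0.2033 0.0328] jaw 9.4 tilt x [ 0.003  0.004 -1.   ] y [-0.16  0.99  0.  ] F [-4.9 -1.2  9.1] w 0.105
 world d mm [51.5  8.  -0.3]  lin units [ 0.018 -0.02   2.086]  turn deg [ 0.    0.19 -0.21]  turn units [ 0.      0.0021 -0.0023]
```

The strip lies flat (z 0.0328 as predicted). Now the slide.

{"api": "play_rows", "payload": {
  "targets": [
    {"claw":1,"linear":[0,0,0.2],"rotation":[0,0,0]},
    {"claw":1,"linear":[0.01,0,0.25],"rotation":[0,0,0]},
    {"claw":1,"linear":[0.01,0,0.25],"rotation":[0,0,0]},
    {"claw":1,"linear":[0.01,0,0.25],"rotation":[0,0,0]},
    {"claw":1,"linear":[0.01,0,0.25],"rotation":[0,0,0]},
    {"claw":1,"linear":[0.01,0,0.2],"rotation":[0,0,0]}
  ]
}}

```text
time: 22.67
position: [0.5851, 0.2102, 0.0328]
tool_rot: [-0.126, 1.567, 0.133]
ft_force: [-4.6, -1.7, 4.2]
grip_width: 0.112
```

```bash
python3 -c "
from h import *
strip(-.0466,.0035,.0325)"
```

```text
tcp plate mm -62.0 4.8
t 22.67 pos [0.5851 0.2102 0.0328] jaw 9.44 tilt x [-0.     0.005 -1.   ] y [-0.16  0.99  0.  ] F [-4.6 -1.7  4.2] w 0.112
 world d mm [15.4  1.2 -0.3]  lin units [ 0.014 -0.054  0.615]  turn deg [ 0.04  0.03 -0.27]  turn units [ 0.0005  0.0004 -0.003 ]
```

{"api": "play_rows", "payload": {
  "targets": [
    {"claw":1,"linear":[0.01,-0.02,0.2],"rotation":[0,-0.002,0]},
    {"claw":1,"linear":[0.01,-0.02,0.2],"rotation":[0,0,0]},
    {"claw":1,"linear":[0.01,0,0.15],"rotation":[0,0,0]},
    {"claw":1,"linear":[0.01,0,0.05],"rotation":[0,0,0]}
  ]
}}

```text
time: 23.0
position: [0.6012, 0.2124, 0.0329]
tool_rot: [-0.125, 1.567, 0.134]
ft_force: [-5.4, -1.4, 7.2]
grip_width: 0.108
```

```bash
python3 - <<'E'
from h import *
strip(-.0466,.0035,.0325)
im=snap('top','top6');a=cv2.resize(im[180:275,200:310],None,fx=4,fy=4,interpolation=cv2.INTER_CUBIC)
im=snap('side','side6');b=cv2.resize(im[285:385,180:325],None,fx=4,fy=4,interpolation=cv2.INTER_CUBIC)
c=np.zeros((400,440+580,3),np.uint8);c[:380,:440]=a;c[:,440:]=b
cv2.imwrite('pics/c9.png',cv2.resize(c,None,fx=.78,fy=.78,interpolation=cv2.INTER_AREA))
E
```

```text
tcp plate mm -45.7 4.4
t 23.0 pos [0.6012 0.2124 0.0329] jaw 9.45 tilt x [-0.     0.006 -1.   ] y [-0.16  0.99  0.01] F [-5.4 -1.4  7.2] w 0.108
 world d mm [-0.7 -1.1 -0.4]  lin units [ 0.014 -0.037 -0.035]  turn deg [ 0.05  0.05 -0.31]  turn units [ 0.0006  0.0005 -0.0035]
```

View pics/c9.png

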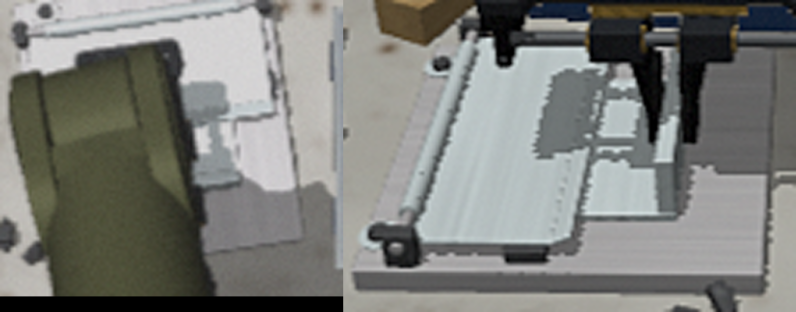

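```bash
python3 - <<'E'
from h import *
pl=lambda w:(np.array([(w[:2]-O)@ex,(w[:2]-O)@ey])*1e3).round(1)
print("rib rear bottom L (side)",pl(onz("side",(288.6,353.9),.016)),"rib rear top R (top)",pl(onz("top",(277.9,239.3),.058)))
A=cv2.resize(cv2.imread("pics/top6.png")[205:260,255:305],None,fx=8,fy=8,interpolation=cv2.INTER_CUBIC)
B=cv2.resize(cv2.imread("pics/side6.png")[300:380,235:325],None,fx=6.6,fy=6.6,interpolation=cv2.INTER_CUBIC)[:440,:]
c=np.zeros((440,400+594,3),np.uint8);c[:440,:400]=A;c[:B.shape[0],400:]=B
cv2.imwrite("pics/c10.png",cv2.resize(c,None,fx=.8,fy=.8,interpolation=cv2.INTER_AREA))
E
```

```text
rib rear bottom L (side) [-54.1  56.7] rib rear top R (top) [-55.2 -60.1]
```

View pics/c10.png

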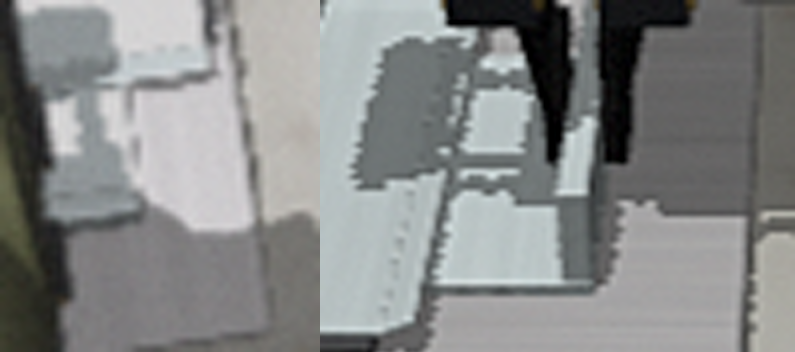

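The rib's rear face is at plate x ≈ -54 to -55 in both views, so the thin edge is about 30 mm under the lip and square. The leaf is down. Now I set the press.

{"api": "play_rows", "payload": {
  "targets": [
    {"claw":1,"linear":[0.025,0,0],"rotation":[0,0,0]},
    {"claw":1,"linear":[0.025,0,0],"rotation":[0,0,0]},
    {"claw":1,"linear":[0.025,0,0],"rotation":[0,0,0]},
    {"claw":1,"linear":[0.025,0,0],"rotation":[0,0,0]}
  ]
}}

```text
time: 23.43
position: [0.6013, 0.2124, 0.0328]
tool_rot: [-0.125, 1.567, 0.134]
ft_force: [-5.5, -1.9, 6.8]
grip_width: 0.108
```

```bash
python3 - <<'E'
from h import *
strip(-.0466,.0035,.0325)
for i in range(4): get_image("top"); s=get_state(); print(s["time"],np.round(s["ft_force"],1),np.round(s["torque"],2))
E
```

```text
tcp plate mm -45.6 4.4
t 23.43 pos [0.6013 0.2124 0.0328] jaw 9.46 tilt x [-0.     0.006 -1.   ] y [-0.16  0.99  0.01] F [-5.5 -1.9  6.8] w 0.108
 world d mm [-0.8 -1.1 -0.3]  lin units [ 0.013 -0.038 -0.039]  turn deg [ 0.06  0.05 -0.35]  turn units [ 0.0006  0.0005 -0.0039]
23.4833 [-4.9 -0.9  6.2] [-0.33  1.07  0.01]
23.5333 [-5.1 -0.1  6.3] [-0.33  1.03 -0.08]
23.5833 [-4.9 -0.7  6.8] [-0.34  1.07 -0.04]
23.6333 [-5.3 -0.4  6.7] [-0.41  1.06  0.01]
```

{"api": "play_rows", "payload": {
  "targets": [
    {"claw":1,"linear":[0.037,0,-0.008],"rotation":[0,0,0]},
    {"claw":1,"linear":[0.037,0,-0.008],"rotation":[0,0,0]},
    {"claw":1,"linear":[0.037,0,0],"rotation":[0,0,0]}
  ]
}}

```text
time: 23.88
position: [0.6013, 0.2125, 0.0329]
tool_rot: [-0.124, 1.566, 0.135]
ft_force: [-6.1, -1.6, 8.7]
grip_width: 0.111
```

```bash
python3 - <<'E'
from h import *
strip(-.0466,.0035,.0325)
for i in range(4): get_image("top"); s=get_state(); print(s["time"],np.round(s["ft_force"],1),np.round(s["torque"],2))
E
```

```text
tcp plate mm -45.6 4.5
t 23.88 pos [0.6013 0.2125 0.0329] jaw 9.46 tilt x [ 0.001  0.007 -1.   ] y [-0.16  0.99  0.01] F [-6.1 -1.6  8.7] w 0.111
 world d mm [-0.8 -1.1 -0.4]  lin units [ 0.014 -0.039 -0.04 ]  turn deg [ 0.06  0.1  -0.39]  turn units [ 0.0007  0.0011 -0.0043]
23.9333 [-5.4 -0.9  8.2] [-0.45  1.2  -0.06]
23.9833 [-5.  -0.5  8.5] [-0.43  1.17  0.02]
24.0333 [-5.4 -0.7  8.8] [-0.42  1.21  0.02]
24.0833 [-5.2 -0.6  8.3] [-0.42  1.26 -0.01]
```

```bash
python3 - <<'E'
from h import *
im=snap('side','side7');cv2.imwrite('pics/c11.png',cv2.resize(im[150:440,120:440],None,fx=2.05,fy=2.05,interpolation=cv2.INTER_CUBIC))
t0=cv2.imread('pics/top0.png');t=snap('top','top7');s0=cv2.imread('pics/side0.png')
for n,a,b,(x0,x1,y0,y1) in(("nuts top",t0,t,(276,300,294,338)),("tub+can top",t0,t,(390,465,308,342)),("leaf left/hinge side",s0,im,(182,245,300,372)),("nuts side",s0,im,(365,425,303,332)),("tub/can side",s0,im,(392,428,155,255))):
    d=cv2.absdiff(a[y0:y1,x0:x1],b[y0:y1,x0:x1]).max(2);print(n,"mean",d.mean().round(1),"share>40",(d>40).mean().round(3))
E
```

```text
nuts top mean 28.1 share>40 0.283
tub+can top mean 12.6 share>40 0.0
leaf left/hinge side mean 22.4 share>40 0.017
nuts side mean 27.1 share>40 0.311
tub/can side mean 13.7 share>40 0.0
```

Nothing looks moved at the tub, can or leaf. The difference at the nuts looks like the arm's shadow, so I'll test it by image shift before handing in.

```bash
python3 - <<'E'
from h import *
for n,(x0,x1,y0,y1) in(("top",(270,302,292,340)),("side",(362,428,300,334))):
    g=[cv2.cvtColor(cv2.imread(f"pics/{n}{k}.png"),cv2.COLOR_BGR2GRAY)[y0-6:y1+6,x0-6:x1+6] for k in(0,7)]
    for nm,(a,b) in(("nuts",(0,1)),):
        T=g[a][6:-6,6:-6]; r=cv2.matchTemplate(g[b],T,cv2.TM_CCOEFF_NORMED); print(n,nm,"best shift",np.array(cv2.minMaxLoc(r)[3])-6,"score",r.max().round(2))
s=get_state();print(s["time"],np.round(s["ft_force"],1),s["position"].round(4),round(s["grip_width"],3))
E
```

```text
top nuts best shift [0 0] score 0.23
side nuts best shift [0 0] score 0.5
24.1833 [-5.7 -1.4  8.8] [0.6013 0.2124 0.0328] 0.111
```

```bash
python3 -c "
from h import *
print(close_job())"
```

```text
the job is handed in; nothing more can be done
None
```

I did the whole job in the order asked and handed it in at about 24 s, with the arm still gripping the strip and pressing it on the plate.

**What I did:**
- I gripped the timber block and swept all three chips off the plate's left side onto the bench.
- I stood the block back on its long narrow side, about 12 mm from where it started.
- I picked the strip up by its rib. I had to let go and retake it once, before lifting, because the first grip would have run joint 7 past its limit.
- I laid the strip flat on the plate and slid it under the leaf.

**Last checks:**
- **Strip position:** both cameras put the rib's rear face at plate x of -54 to -55 mm, so the thin edge is about 30 mm past the lip. It is square to within what I could measure and within about 2 mm of centre.
- **Camera against arm:** the cameras put the strip about 3.4 mm further back than the arm's own position reading. I trusted the cameras.
- **Flat on the plate:** the tool height with the strip down was 32.8 mm, as predicted for the strip lying flat.
- **Press:** the wrist sensor held steady at 8.2 to 8.8 N. Adding the strip's weight (about 2.3 N), the plate feels about 11 N. About 5 N of sideways force was left over from the slide.
- **Bystanders and leaf:** picture comparison showed no change at the tub and spray can, and almost none at the leaf.
- **Weaker checks:** the nuts showed no shift, but the arm's shadow lowered the match scores to 0.23 and 0.5. The picture limit blocked my last overall view, so the final check of the nuts, tub and can was by numbers only.

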